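# Find the solid finial by weight and offer it up to the jar

## Robot

A 6-joint arm with a two-finger parallel gripper is mounted at the origin on the work surface. World frame = base frame: x ahead of the robot, y to its left, z up, the work surface at z = 0. Lengths are in mm, angles in rad, forces in N, time in s.
With the tool pointing down it reaches from about 350 to 975 mm from the base axis. Payload 7.1 kg.
Tool frame: the origin (TCP) lies on the front face of the gripper's body, between the roots of the fingers; the fingertips stand 80 mm ahead of it and the grasp point (between the pads) lies 61 mm ahead of it; z points along the fingers, y is the line along which they close (so a half turn about z gives the same grasp; the last joint's range is limited). The gripper opens to 88 mm and grips with 3 to 60 N. Pads are 20 mm wide; open, the fingers measure 115 mm over their backs; the gripper's body (75 mm by 178 mm) begins 61 mm behind the grasp point.
Start: joints at [-1.144, 0.423, 1.63, -0, 1.089, -0.019], TCP at [269.502, -563.892, 302.675] pointing down, gripper open.
Joint ranges: [-3, 3], [-0.9, 2.11], [0.09, 2.58], [-1.31, 4.45], [0.11, 2.69], [-2.54, 2.54]. Speed limits (rad/s): [2.39, 2.39, 3.01, 3.14, 3.14, 3.14].

## Interface

Orientations are given as a rotation vector (axis times angle).
In Python, from workcell import readout, vision, close_job gives the robot as it stands.
- The arm moves only by the tool servo_tool, never from a script. Its argument "plan" is a list that holds one entry, the list of rows, each a list of 7 numbers: the gripper command: -1 is fully open, 1 is shut, values between are in proportion, then the shift along the world's x, y, z in units of 40 mm (1.0 is 40 mm), then the turn, a rotation vector about the world's x, y, z in units of 5 degrees (1.0 is 5 degrees). A call has 1 to 5 rows; each row shifts and turns the commanded pose from where the row before left it; what a row does not reach is not made up. A row lasts 1/12 s, in which the tool goes at most 41.7 mm and 7.16 degrees, less where a joint would pass 70% of its speed; a pose out of reach is approached as far as the arm can. A call is refused whole if a number of a shift passes 1 or a number of a turn 1, either way. A call with a gripper value outside its range is refused whole. The fingers move at their own pace and stop on an object; the grip force is fixed at half the most. Time passes only in rows, so rows that do not move let the fingers close. It gives the time, the measured TCP pose, the force, the opening and the grip force at its end, in the units of the state.
- readout.get_obs(): the state, without advancing time (a new reading comes with each control period).
- vision.get_image(name): name is "scene" or "top" or "wrist"; returns the picture (384x512x3 uint8, red, green, blue); there is no depth.
- vision.camera_params(name): a dict with "fx", "fy", "cx", "cy" (pixels), "rvec" (rotation vector, rad) and "tvec" (3), from world to camera coordinates, as OpenCV has them; the wrist camera has in their place "hand_eye" (4x4, takes a point from camera to tool coordinates, whose origin is the TCP and whose axes are the flange's). Camera axes: x right, y down, z forward; pixel columns grow to the right and rows downward; lengths in mm; the calibration is good to about 2 mm. A picture is of the moment at which its call begins: read the wrist's pose just before it. camera_params takes no time and is no camera call.
- close_job(): hands the job in; it is judged then, once.
The state is a dict: "t": time; "qpos": joint angles; "qvel": joint speeds; "joint_torque": joint torques, N m; "ee_pos": TCP position; "orientation": TCP orientation; "ft_force": force on the tool from outside, world axes, zero at the start; "moment": the same for the moment, N m; "width": finger opening in mm; "grasp_force": force on a finger pad.
Only numpy, scipy, OpenCV 4.12 (cv2) and the standard library are available. Lean on these libraries where they do the work, as an engineer would, in place of code of your own. Each camera call takes 0.05 s, during which the arm holds its last target. There are 200 camera calls.

## Task

Two look-alike metal finials stand on the terracotta discs, one solid and heavier, one hollow: lift the one on the robot's left about 5 cm straight up to feel its weight, set it back upright on its disc and let go, then lift the right one the same way and compare. Finish holding the heavier one in the gripper, still and upright, centred about 3 cm above the metal seat on the jar's lid, with the lighter one standing on its own disc. Never drop or tip a finial, and leave the bowl, tin and brush alone.

Things in the scene. Friction and masses are not known exactly. Their poses are not given: they have to be found in the camera images.
- finial_a: metal jar-lid finial, 72 mm tall, round about z (up). Foot 40 mm across, 8 mm thick; straight body 28 mm across from 8 to 54 mm above the underside (grip here); tapering tip. Origin: centre of the underside. Weighs 0.2 to 0.55 kg. The two look exactly alike; the solid one is at least 100 g heavier than the hollow one. Starts standing on either disc, which one varies.
- finial_b: metal jar-lid finial, 72 mm tall, round about z (up). Foot 40 mm across, 8 mm thick; straight body 28 mm across from 8 to 54 mm above the underside (grip here); tapering tip. Origin: centre of the underside. Weighs 0.2 to 0.55 kg. The two look exactly alike; the solid one is at least 100 g heavier than the hollow one. Starts standing on either disc, which one varies.
- disc_left: flat unglazed terracotta disc fixed to the table, 90 mm across and 6 mm thick, on the robot's left (+y). Origin: centre of the underside, on the table; its top is 6 mm higher.
- disc_right: flat unglazed terracotta disc fixed to the table, 90 mm across and 6 mm thick, on the robot's right (-y). Origin: centre of the underside, on the table; its top is 6 mm higher.
- jar: round white glazed jar with dark inlaid bands and its lid on, fixed to the table between the discs, 97 mm across at the widest, 80 mm tall in all. Origin: centre of the underside.
- jar_seat (a point): centre of the flat top of the metal seat on the jar's lid, a round metal button 40 mm across with a dark screw hole in the middle, 80 mm above the table; z up. The finial is to be held centred above this.
- bowl: bystander, loose, to be left alone: blue ceramic bowl 100 mm across, 45 mm high, beyond the work. Origin: centre of the underside.
- tin: bystander, loose, to be left alone: round tin 70 mm across, 80 mm high, beyond the work. Origin: centre of the underside.
- brush: bystander, loose, to be left alone: brush about 160 mm long lying flat beyond the work. Origin: in its middle, at the underside.
Mind the look-alikes: they are no part of the job. What is shaped like the finial_a but red is not meant. Leave any pink look-alike of the finial_b alone.

How it is judged (in metres and radians):
On the way, in this order (a step that is already met when the one before it is completed fails the run):
1. the finial on the left disc is lifted in the gripper, at least 24 mm clear of the disc and above it, the other standing untouched on the right disc (((z of finial_a in the frame of disc_left above 0.03 m and horizontal distance between finial_a and disc_left below 0.06 m and contact force between the fingers and finial_a above 1 N and horizontal distance between finial_b and disc_right below 0.025 m and z of finial_b in the frame of disc_right below 0.01 m and angle between finial_b's own z axis and vertical below 0.1 rad and contact force between finial_b and disc_right above 0.5 N and contact force between the fingers and finial_b below 0.1 N) or (z of finial_b in the frame of disc_left above 0.03 m and horizontal distance between finial_b and disc_left below 0.06 m and contact force between the fingers and finial_b above 1 N and horizontal distance between finial_a and disc_right below 0.025 m and z of finial_a in the frame of disc_right below 0.01 m and angle between finial_a's own z axis and vertical below 0.1 rad and contact force between finial_a and disc_right above 0.5 N and contact force between the fingers and finial_a below 0.1 N))), for 0.3 s.
2. both finials stand upright on their discs, let go (((horizontal distance between finial_a and disc_left below 0.025 m and z of finial_a in the frame of disc_left below 0.01 m and angle between each of finial_a, finial_b's own z axis and vertical below 0.1 rad and contact force between finial_a and disc_left above 0.5 N and horizontal distance between finial_b and disc_right below 0.025 m and z of finial_b in the frame of disc_right below 0.01 m and contact force between finial_b and disc_right above 0.5 N and contact force between the fingers and finial_a below 0.1 N and contact force between the fingers and finial_b below 0.1 N) or (horizontal distance between finial_b and disc_left below 0.025 m and z of finial_b in the frame of disc_left below 0.01 m and angle between each of finial_b, finial_a's own z axis and vertical below 0.1 rad and contact force between finial_b and disc_left above 0.5 N and horizontal distance between finial_a and disc_right below 0.025 m and z of finial_a in the frame of disc_right below 0.01 m and contact force between finial_a and disc_right above 0.5 N and contact force between the fingers and finial_b below 0.1 N and contact force between the fingers and finial_a below 0.1 N))), for 0.1 s.
3. the finial on the right disc is lifted in the gripper, at least 24 mm clear of the disc and above it, the other standing untouched on the left disc (((z of finial_a in the frame of disc_right above 0.03 m and horizontal distance between finial_a and disc_right below 0.06 m and contact force between the fingers and finial_a above 1 N and horizontal distance between finial_b and disc_left below 0.025 m and z of finial_b in the frame of disc_left below 0.01 m and angle between finial_b's own z axis and vertical below 0.1 rad and contact force between finial_b and disc_left above 0.5 N and contact force between the fingers and finial_b below 0.1 N) or (z of finial_b in the frame of disc_right above 0.03 m and horizontal distance between finial_b and disc_right below 0.06 m and contact force between the fingers and finial_b above 1 N and horizontal distance between finial_a and disc_left below 0.025 m and z of finial_a in the frame of disc_left below 0.01 m and angle between finial_a's own z axis and vertical below 0.1 rad and contact force between finial_a and disc_left above 0.5 N and contact force between the fingers and finial_a below 0.1 N))), for 0.3 s.
At the end, for the whole second after the job is handed in: Heavier finial gripped, still, upright within 0.2 rad, foot within 20 mm of the seat's centre sideways and 8 to 70 mm above it, off the jar; the lighter (under 3.4 N on its disc) stands upright and untouched on the disc where it began, within 25 mm of its centre (((contact force between the fingers and finial_a above 1 N and horizontal distance between finial_a and jar_seat below 0.02 m and z of finial_a in the frame of jar_seat between 0.008 and 0.07 m and angle between finial_a's own z axis and vertical below 0.2 rad and linear speed of finial_a below 0.03 m/s and contact force between finial_a and jar below 0.1 N and distance of finial_b from where it was at the start of the episode below 0.05 m and ((horizontal distance between finial_b and disc_left below 0.025 m and z of finial_b in the frame of disc_left below 0.01 m and angle between finial_b's own z axis and vertical below 0.1 rad and contact force between finial_b and disc_left between 0.5 and 3.4 N) or (horizontal distance between finial_b and disc_right below 0.025 m and z of finial_b in the frame of disc_right below 0.01 m and angle between finial_b's own z axis and vertical below 0.1 rad and contact force between finial_b and disc_right between 0.5 and 3.4 N)) and contact force between the fingers and finial_b below 0.1 N) or (contact force between the fingers and finial_b above 1 N and horizontal distance between finial_b and jar_seat below 0.02 m and z of finial_b in the frame of jar_seat between 0.008 and 0.07 m and angle between finial_b's own z axis and vertical below 0.2 rad and linear speed of finial_b below 0.03 m/s and contact force between finial_b and jar below 0.1 N and distance of finial_a from where it was at the start of the episode below 0.05 m and ((horizontal distance between finial_a and disc_left below 0.025 m and z of finial_a in the frame of disc_left below 0.01 m and angle between finial_a's own z axis and vertical below 0.1 rad and contact force between finial_a and disc_left between 0.5 and 3.4 N) or (horizontal distance between finial_a and disc_right below 0.025 m and z of finial_a in the frame of disc_right below 0.01 m and angle between finial_a's own z axis and vertical below 0.1 rad and contact force between finial_a and disc_right between 0.5 and 3.4 N)) and contact force between the fingers and finial_a below 0.1 N))); the arm keeps its last pose, push and grip.
It fails at once if a finial is let go in the air (its underside over 25 mm above the table with nothing gripping it) ((height (world z) of finial_a above 0.025 m and contact force between the fingers and finial_a below 0.05 N) or (height (world z) of finial_b above 0.025 m and contact force between the fingers and finial_b below 0.05 N)).
It fails at once if a finial is tipped by more than 0.5 rad (angle between any of finial_a, finial_b's own z axis and vertical above 0.5 rad).
It fails at once if the bowl, tin or brush is moved by more than 30 mm (distance of any of bowl, tin, brush from where it was at the start of the episode above 0.03 m).
It also fails if it takes over 67 s, if anything falls off the work surface, if the arm or the gripper's body presses on something with over 40 N, if the wrist force passes 120 N, or if a joint passes its speed limit or range.

## Working session

There is one attempt and no reset: what is moved stays moved. The work goes in short steps, Python scripts to look and compute and a tool call to move; the robot and the scene stay as the last step left them, time stands still between calls to the robot, and variables do not carry over. Pictures are saved under pics/ and viewed, at most 10 in all, crops included, and the job is handed in when it is done.

Besides the shell and the picture viewer there is one more tool, called after "Call:" in YAML: its name, and indented under it one key for each argument. servo_tool: Moves the arm, as the interface text tells. Its arguments: {"type":"object","properties":{"plan":{"type":"array"}},"required":["plan"]}

```bash
mkdir -p pics
python3 - <<'E'
from workcell import readout, vision
import cv2
print(readout.get_obs())
for n in("scene","top"):
    cv2.imwrite(f"pics/{n}0.png",vision.get_image(n)[:,:,::-1]); print(vision.camera_params(n))
print(vision.camera_params("wrist"))
E
```

```text
{'t': 0.0, 'qpos': array([-1.14399223e+00,  4.23816097e-01,  1.63064513e+00,  3.99936422e-06,
        1.08858907e+00, -1.90058993e-02]), 'qvel': array([ 0.00060703, -0.00094461, -0.00063354, -0.00101517, -0.00155797,
       -0.00042556]), 'joint_torque': array([-2.24785181e-03, -5.44641244e+01, -2.73675191e+01,  6.43153978e-02,
        2.28269800e-02, -1.01912360e-04]), 'ee_pos': array([ 269.34376819, -563.53016088,  301.93468288]), 'orientation': array([-3.06247547e+00, -6.94173460e-01,  4.57974585e-04]), 'ft_force': array([-0.68271788,  0.63583373,  0.74833125]), 'moment': array([-0.04567476, -0.03496271,  0.01052261]), 'grasp_force': 0.0, 'width': 88.0484361622479}
{'fx': 456.11102121031814, 'fy': 456.11102121031814, 'cx': 262.00670327897825, 'cy': 198.51526719397907, 'rvec': array([ 2.18540863,  0.67942667, -0.33735808]), 'tvec': array([-503.3718074 , -156.30071536, 1331.7103858 ])}
{'fx': 353.53089450186866, 'fy': 353.53089450186866, 'cx': 253.18972900239723, 'cy': 192.1876873254494, 'rvec': array([ 2.18862895, -2.20530894,  0.08696749]), 'tvec': array([  9.87879229, 588.02176039, 792.07943127])}
{'fx': 291.1498870027528, 'fy': 291.1498870027528, 'cx': 254.40106986892198, 'cy': 195.53288251908359, 'hand_eye': array([[-7.68210211e-04, -9.59121500e-01, -2.82993566e-01,
         7.76354514e+01],
       [ 9.99999599e-01, -6.06643319e-04, -6.58549437e-04,
         1.12784380e-01],
       [ 4.59952768e-04, -2.82993958e-01,  9.59121582e-01,
        -8.22549989e+01],
       [ 0.00000000e+00,  0.00000000e+00,  0.00000000e+00,
         1.00000000e+00]])}
```

View pics/top0.png

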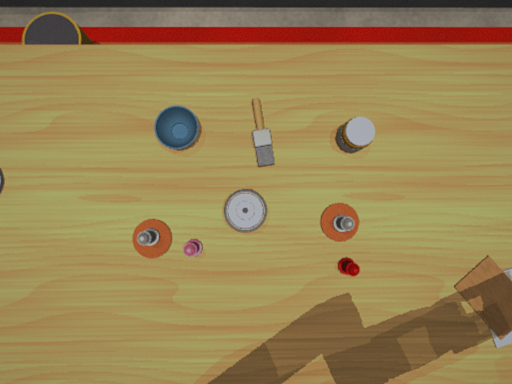

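View pics/scene0.png

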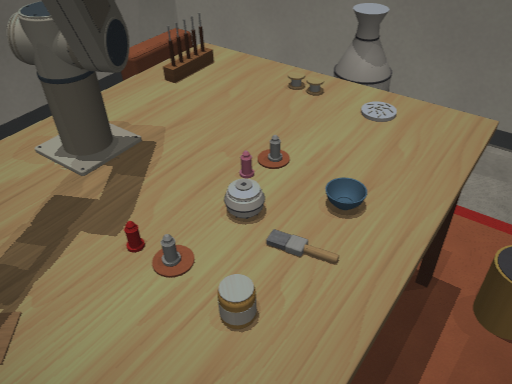

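Top view: discs at about (152,238) and (340,222), each with a grey finial; the jar at (245,210). The pink decoy is at (193,247) and the red one at (349,267). The scene view agrees.

```bash
cat > h.py <<'E'
import numpy as np, cv2
from workcell import readout, vision
from scipy.spatial.transform import Rotation as Ro
def cam(n,o=None):
    p=vision.camera_params(n); K=np.array([[p['fx'],0,p['cx']],[0,p['fy'],p['cy']],[0,0,1]])
    if n=='wrist':
        T=np.eye(4);T[:3,:3]=Ro.from_rotvec(o['orientation']).as_matrix();T[:3,3]=o['ee_pos']
        M=T@p['hand_eye']; R=M[:3,:3].T; t=-R@M[:3,3]
    else: R=Ro.from_rotvec(p['rvec']).as_matrix(); t=p['tvec']
    return K,R,t
def ray(c,uv,z):
    K,R,t=c; C=-R.T@t; d=R.T@np.linalg.solve(K,[uv[0],uv[1],1]); return (C+d*(z-C[2])/d[2])[:2]
def proj(c,P):
    K,R,t=c; q=K@(R@np.array(P,float)+t); return q[:2]/q[2]
E
python3 - <<'E'
from h import *
for n,rois in(("top",[(152,238),(340,222)]),("scene",[(274,158),(173,260)])):
    im=cv2.imread(f"pics/{n}0.png");hsv=cv2.cvtColor(im,cv2.COLOR_BGR2HSV);c=cam(n)
    for r in rois:
        m=np.zeros(im.shape[:2],np.uint8);x,y=r
        ter=((hsv[...,0]<11)&(hsv[...,1]>130)).astype(np.uint8)
        k=25; m[y-k:y+k,x-k:x+k]=ter[y-k:y+k,x-k:x+k]
        h=cv2.convexHull(np.argwhere(m)[:,::-1].astype(np.int32)); e=cv2.fitEllipse(h)
        g=np.zeros_like(m); g[y-33:y+22,x-22:x+22]=(hsv[...,1]<60)[y-33:y+22,x-22:x+22]
        nn,l,s,ce=cv2.connectedComponentsWithStats(g); i=1+s[1:,4].argmax()
        p=np.argwhere(l==i)[:,::-1].astype(float); mu=p.mean(0);d=np.linalg.svd(p-mu,full_matrices=False)[2][0];q=(p-mu)@d
        print(n,"disc",e,ray(c,e[0],6),"blob",s[i],"ends",mu+d*q.min(),mu+d*q.max(),"mid@40",ray(c,mu,40))
        D=ray(c,e[0],6)
        for z in(6,42,78): print("  proj",z,proj(c,[*D,z]))
c=cam("top");print("jar",ray(c,(245,210),80),"pink",ray(c,(193,247),40),"red",ray(c,(349,267),40))
im=cv2.imread("pics/top0.png");a=im[190:265,110:220];b=im[180:290,290:400]
cv2.imwrite("pics/crops.png",np.hstack([cv2.resize(a[:,:],(440,300),interpolation=0),cv2.resize(b[10:85],(330,225),interpolation=0).copy() if 0 else cv2.resize(b,(300,300),interpolation=0)]))
E
```

```text
top disc ((151.69944763183594, 238.02268981933594), (37.081077575683594, 37.96621322631836), 49.24824523925781) [484.94053301 239.42249936] blob [138 229  22  17 291] ends [137.64028141 239.42882191] [158.68206862 234.61134001] mid@40 [489.45386509 237.64379093]
  proj 6 [151.69944763 238.02268982]
  proj 42 [147.26394574 239.10702175]
  proj 78 [142.39834879 240.29649755]
top disc ((339.1574401855469, 221.62828063964844), (36.35574722290039, 37.13667297363281), 143.34498596191406) [ 518.86871773 -194.12893938] blob [333 215  21  17 282] ends [332.90801712 221.60917383] [353.20033635 224.67323503] mid@40 [ 516.28253045 -193.34586763]
  proj 6 [339.15744019 221.62828064]
  proj 42 [343.3408994  221.95071046]
  proj 78 [347.92505862 222.30402326]
scene disc ((273.0703430175781, 158.47930908203125), (18.809053421020508, 31.42316436767578), 90.22344207763672) [488.45908558 233.14073172] blob [268 135  14  27 265] ends [274.96403594 134.98467232] [274.57877861 161.02335894] mid@40 [494.95179628 231.54816794]
  proj 6 [273.07034302 158.47930908]
  proj 42 [273.083725   147.49522821]
  proj 78 [273.09761751 136.0920988 ]
scene disc ((172.81387329101562, 260.55615234375), (30.956401824951172, 41.6952018737793), 76.05921936035156) [ 522.18079204 -199.53930128] blob [160 234  21  32 440] ends [165.82996269 233.82486154] [172.4763765  265.32151455] mid@40 [ 523.16227385 -203.83848997]
  proj 6 [172.81387329 260.55615234]
  proj 42 [170.38934518 248.74947195]
  proj 78 [167.8437603  236.35328361]
jar [546.63959965  24.00796969] pink [466.59617579 139.43892185] red [ 419.42428901 -204.82830122]
```

View pics/crops.png

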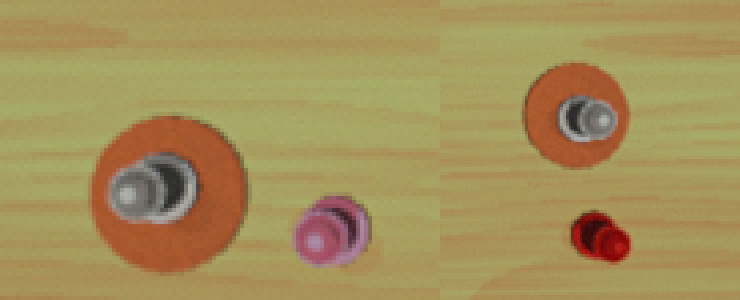

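The crops confirm both finials stand upright on their discs: left near world (490,235), right near (517,-195). I'll move above the left one.

Call:
servo_tool:
  plan:
    - [[-1, 0.13, 0.48, 0, 0, 0, 0.98], [-1, 0.265, 0.95, 0, 0, 0, 0.98], [-1, 0.265, 0.95, 0, 0, 0, 0.98], [-1, 0.265, 0.95, 0, 0, 0, 0.96], [-1, 0.265, 0.95, 0, 0, 0, 0]]

```text
t: 0.52
ee_pos: [316.9, -390.9, 302.2]
orientation: [-2.899, -1.208, 0.0]
ft_force: [-0.0, 0.3, 0.9]
width: 87.9
grasp_force: 0.0
```

Call:
servo_tool:
  plan:
    - [[-1, 0.265, 0.95, 0, 0, 0, 0], [-1, 0.265, 0.95, 0, 0, 0, 0], [-1, 0.265, 0.95, 0, 0, 0, 0], [-1, 0.265, 0.95, 0, 0, 0, 0], [-1, 0.265, 0.95, 0, 0, 0, 0]]

```text
t: 0.93
ee_pos: [370.0, -200.8, 302.6]
orientation: [-2.902, -1.202, 0.0]
ft_force: [0.6, 0.3, 0.0]
width: 87.7
grasp_force: 0.0
```

Call:
servo_tool:
  plan:
    - [[-1, 0.265, 0.95, 0, 0, 0, 0], [-1, 0.265, 0.95, 0, 0, 0, 0], [-1, 0.265, 0.95, 0, 0, 0, 0], [-1, 0.265, 0.95, 0, 0, 0, 0], [-1, 0.265, 0.95, 0, 0, 0, 0]]

```text
t: 1.35
ee_pos: [423.0, -10.7, 302.7]
orientation: [2.902, 1.203, 0.0]
ft_force: [2.2, 0.2, -0.3]
width: 87.5
grasp_force: 0.0
```

Call:
servo_tool:
  plan:
    - [[-1, 0.265, 0.95, 0, 0, 0, 0], [-1, 0.265, 0.95, 0, 0, 0, 0], [-1, 0.265, 0.95, 0, 0, 0, 0], [-1, 0.265, 0.95, 0, 0, 0, 0], [-1, 0.265, 0.95, 0, 0, 0, 0]]

```text
t: 1.77
ee_pos: [476.0, 179.4, 302.5]
orientation: [2.902, 1.204, -0.001]
ft_force: [1.0, -0.0, -0.4]
width: 87.9
grasp_force: 0.0
```

Call:
servo_tool:
  plan:
    - [[-1, 0.13, 0.48, 0, 0, 0, 0], [-1, 0, 0, -0.6, 0, 0, 0], [-1, 0, 0, -0.6, 0, 0, 0], [-1, 0, 0, 0, 0, 0, 0], [-1, 0, 0, 0, 0, 0, 0]]

```text
t: 2.18
ee_pos: [480.5, 196.3, 253.7]
orientation: [-2.902, -1.204, 0.006]
ft_force: [-0.2, 0.0, 0.8]
width: 88.1
grasp_force: 0.0
```

Run:
```python
from h import *
o=readout.get_obs(); im=vision.get_image("wrist")[:,:,::-1].copy(); c=cam("wrist",o)
print(o['t'],o['ee_pos'],o['orientation'],Ro.from_rotvec(o['orientation']).as_matrix()[:,1:])
for P in([491,235,78],[491,235,14],[485,237,6],[491,235,42]): print(P,proj(c,P))
cv2.imwrite("pics/w1.png",im)
```

```text
2.1833 [480.46744811 196.2848542  253.72830385] [-2.90178396 -1.20351404  0.00553786] [[ 0.70775112 -0.00330407]
 [-0.70646033 -0.00123639]
 [-0.00146501 -0.99999378]]
[491, 235, 78] [232.41875624 159.08661221]
[491, 235, 14] [236.73302537 149.44146501]
[485, 237, 6] [232.19741175 151.00041646]
[491, 235, 42] [235.06714627 153.16576887]
```

View pics/w1.png

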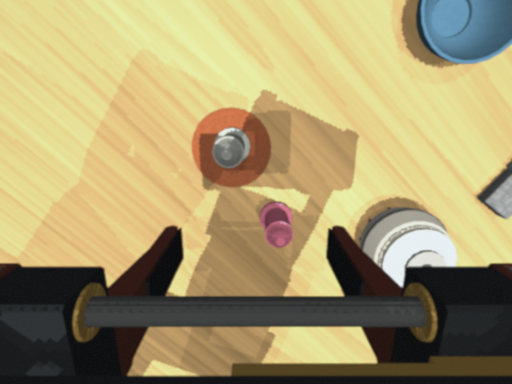

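The wrist view shows the left disc centred at about (231,148) with the finial tip at about (229,152). The pink decoy is at (277,224), well aside.

Run:
```python
from h import *
o=readout.get_obs(); c=cam("wrist",o)
im=cv2.imread("pics/w1.png");hsv=cv2.cvtColor(im,cv2.COLOR_BGR2HSV)
m=np.zeros(im.shape[:2],np.uint8);m[100:195,185:280]=((hsv[...,0]<11)&(hsv[...,1]>120))[100:195,185:280]
e=cv2.fitEllipse(cv2.convexHull(np.argwhere(cv2.morphologyEx(m,cv2.MORPH_OPEN,np.ones((3,3))))[:,::-1].astype(np.int32)))
g=np.zeros_like(m);g[115:180,200:265]=(hsv[...,1]<70)[115:180,200:265]
n,l,s,ce=cv2.connectedComponentsWithStats(g);i=1+s[1:,4].argmax()
print(e,ray(c,e[0],6),s[i],ce[i],"mid",ray(c,ce[i],40),"tip",ray(c,(229,152),76))
```

```text
((230.78404235839844, 147.032958984375), (75.89169311523438, 77.88996887207031), 146.970947265625) [488.31252332 241.49114256] [ 213  127   37   41 1179] [230.63443596 147.14588634] mid [493.04479415 242.52295011] tip [494.11805479 241.63298682]
```

Call:
servo_tool:
  plan:
    - [[-1, 0.15, 0.56, 0, 0, 0, 0], [-1, 0.14, 0.55, -0.5, 0, 0, 0], [-1, 0, 0, -0.8, 0, 0, 0], [-1, 0, 0, -0.4, 0, 0, 0], [-1, 0, 0, 0, 0, 0, 0]]

```text
t: 2.65
ee_pos: [492.0, 240.4, 185.1]
orientation: [2.902, 1.203, -0.006]
ft_force: [-0.6, -0.3, -0.4]
width: 88.1
grasp_force: 0.0
```

Run:
```python
from h import *
f=[]
for i in range(6):
    o=readout.get_obs(); im=vision.get_image("wrist")[:,:,::-1].copy(); f.append(o['ft_force'][2])
c=cam("wrist",o); print(o['t'],o['ee_pos'],o['qvel'].round(4),"Fz",np.mean(f),np.std(f))
for P in([493,241,76],[493,241,14],[488,241,6]): print(P,proj(c,P))
cv2.imwrite("pics/w2.png",im)
```

```text
2.9 [494.01073696 241.03905051 188.66342559] [ 0.0002  0.0017  0.0047  0.0013 -0.0053 -0.0004] Fz 0.025206223643091597 0.6520168704287953
[493, 241, 76] [253.35669367 223.85274917]
[493, 241, 14] [253.54285762 198.78123452]
[488, 241, 6] [249.8559813  199.89552874]
```

View pics/w2.png

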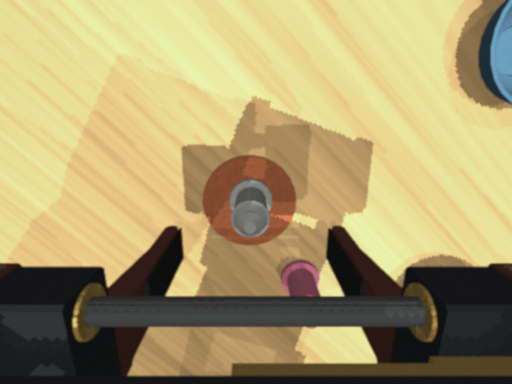

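The near view shows the finial between the fingers, with the tip at (250,219) and the disc at (249,199). That is about 2 mm off, so I'll correct it, descend and close.

Call:
servo_tool:
  plan:
    - [[-1, 0, 0.05, -0.5, 0, 0, 0], [-1, 0, 0, -0.7, 0, 0, 0], [-1, 0, 0, -0.6, 0, 0, 0], [-1, 0, 0, -0.3, 0, 0, 0], [-1, 0, 0, -0.1, 0, 0, 0]]

```text
t: 3.37
ee_pos: [492.4, 242.5, 97.6]
orientation: [2.902, 1.203, -0.003]
ft_force: [0.7, -0.2, 0.3]
width: 87.9
grasp_force: 0.0
```

Call:
servo_tool:
  plan:
    - [[-1, 0, 0, 0, 0, 0, 0], [-1, 0, 0, 0, 0, 0, 0], [1, 0, 0, 0, 0, 0, 0], [1, 0, 0, 0, 0, 0, 0], [1, 0, 0, 0, 0, 0, 0]]

```text
t: 3.78
ee_pos: [493.4, 243.1, 99.7]
orientation: [-2.902, -1.203, -0.003]
ft_force: [-0.9, 0.3, -0.4]
width: 71.7
grasp_force: 0.0
```

Call:
servo_tool:
  plan:
    - [[1, 0, 0, 0, 0, 0, 0], [1, 0, 0, 0, 0, 0, 0], [1, 0, 0, 0, 0, 0, 0], [1, 0, 0, 0, 0, 0, 0], [1, 0, 0, 0, 0, 0, 0]]

```text
t: 4.2
ee_pos: [492.9, 242.9, 98.7]
orientation: [-2.902, -1.203, 0.0]
ft_force: [-0.1, -0.0, 0.9]
width: 38.2
grasp_force: 0.0
```

Call:
servo_tool:
  plan:
    - [[1, 0, 0, 0, 0, 0, 0], [1, 0, 0, 0, 0, 0, 0], [1, 0, 0, 0, 0, 0, 0], [1, 0, 0, 0, 0, 0, 0], [1, 0, 0, 0, 0, 0, 0]]

```text
t: 4.62
ee_pos: [492.8, 242.9, 98.6]
orientation: [-2.902, -1.203, 0.0]
ft_force: [-1.5, 0.9, -0.3]
width: 27.8
grasp_force: 30.0
```

Call:
servo_tool:
  plan:
    - [[1, 0, 0, 0.1, 0, 0, 0], [1, 0, 0, 0.3, 0, 0, 0], [1, 0, 0, 0.4, 0, 0, 0], [1, 0, 0, 0.3, 0, 0, 0], [1, 0, 0, 0.15, 0, 0, 0]]

```text
t: 5.03
ee_pos: [493.7, 243.2, 150.9]
orientation: [-2.902, -1.203, -0.004]
ft_force: [-0.3, 0.1, -2.9]
width: 27.7
grasp_force: 30.0
```

Call:
servo_tool:
  plan:
    - [[1, 0, 0, 0, 0, 0, 0], [1, 0, 0, 0, 0, 0, 0], [1, 0, 0, 0, 0, 0, 0], [1, 0, 0, 0, 0, 0, 0], [1, 0, 0, 0, 0, 0, 0]]

```text
t: 5.45
ee_pos: [492.6, 242.7, 148.0]
orientation: [2.902, 1.203, -0.002]
ft_force: [0.6, -0.4, -2.2]
width: 27.6
grasp_force: 30.0
```

Run:
```python
from h import *
f=[];q=[]
for i in range(20):
    o=readout.get_obs(); im=vision.get_image("scene")[:,:,::-1].copy(); f.append(o['ft_force'][2]); q.append(o['joint_torque'][1:3])
print(o['t'],o['ee_pos'],o['width'],o['grasp_force'],"Fz",np.mean(f),np.std(f),np.mean(q,0))
cv2.imwrite("pics/s1.png",cv2.resize(im[90:250,200:360],(480,480)))
```

```text
6.4 [492.90673693 242.90467686 148.68347503] 27.69441294989546 29.99967760493746 Fz -2.1659871454517003 0.42943686082983046 [-53.28866583 -18.70312554]
```

View pics/s1.png

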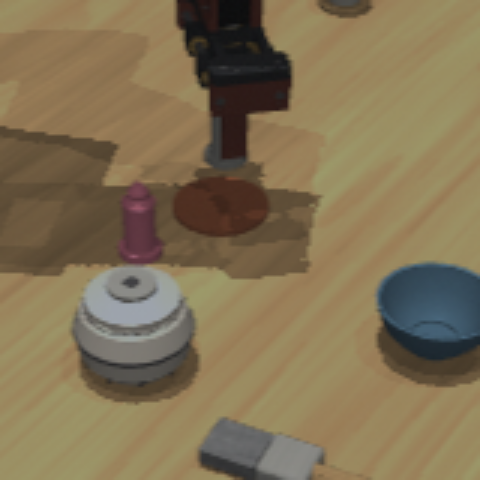

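The left finial hangs upright above its disc and reads about 2.2 N. I'll set it back down.

Call:
servo_tool:
  plan:
    - [[1, 0, 0, -0.3, 0, 0, 0], [1, 0, 0, -0.4, 0, 0, 0], [1, 0, 0, -0.3, 0, 0, 0], [1, 0, 0, -0.18, 0, 0, 0], [1, 0, 0, -0.05, 0, 0, 0]]

```text
t: 6.87
ee_pos: [492.0, 242.5, 98.3]
orientation: [2.902, 1.203, -0.005]
ft_force: [-6.6, -2.0, 21.8]
width: 27.5
grasp_force: 30.0
```

Call:
servo_tool:
  plan:
    - [[1, 0, 0, -0.02, 0, 0, 0], [1, 0, 0, 0, 0, 0, 0], [1, 0, 0, 0, 0, 0, 0], [1, 0, 0, 0, 0, 0, 0], [1, 0, 0, 0, 0, 0, 0]]

```text
t: 7.28
ee_pos: [493.1, 243.0, 98.6]
orientation: [-2.902, -1.203, -0.001]
ft_force: [0.0, 0.4, -2.0]
width: 27.5
grasp_force: 30.0
```

Call:
servo_tool:
  plan:
    - [[1, 0, 0, -0.03, 0, 0, 0], [1, 0, 0, 0, 0, 0, 0], [1, 0, 0, 0, 0, 0, 0], [1, 0, 0, 0, 0, 0, 0], [1, 0, 0, 0, 0, 0, 0]]

```text
t: 7.7
ee_pos: [493.2, 243.0, 98.4]
orientation: [-2.902, -1.203, -0.001]
ft_force: [-2.9, -0.9, 9.5]
width: 27.9
grasp_force: 30.0
```

In contact (Fz about +10 N), so I'll release.

Call:
servo_tool:
  plan:
    - [[-1, 0, 0, 0, 0, 0, 0], [-1, 0, 0, 0, 0, 0, 0], [-1, 0, 0, 0, 0, 0, 0], [-1, 0, 0, 0, 0, 0, 0], [-1, 0, 0, 0, 0, 0, 0]]

```text
t: 8.12
ee_pos: [492.9, 242.9, 97.4]
orientation: [2.902, 1.203, -0.0]
ft_force: [-0.0, 0.7, -0.1]
width: 57.6
grasp_force: 0.0
```

Call:
servo_tool:
  plan:
    - [[-1, 0, 0, 0, 0, 0, 0], [-1, 0, 0, 0, 0, 0, 0], [-1, 0, 0, 0, 0, 0, 0], [-1, 0, 0, 0, 0, 0, 0], [-1, 0, 0, 0, 0, 0, 0]]

```text
t: 8.53
ee_pos: [492.9, 242.9, 97.5]
orientation: [-2.902, -1.203, 0.0]
ft_force: [0.6, 0.2, 0.2]
width: 87.2
grasp_force: 0.0
```

Call:
servo_tool:
  plan:
    - [[-1, 0, 0, 0.3, 0, 0, 0], [-1, 0, 0, 0.7, 0, 0, 0], [-1, 0, 0, 0.9, 0, 0, 0], [-1, 0, 0, 0.9, 0, 0, 0], [-1, 0, 0, 0.4, 0, 0, 0]]

```text
t: 8.95
ee_pos: [494.3, 243.6, 230.5]
orientation: [-2.902, -1.203, -0.009]
ft_force: [0.4, 0.4, 0.4]
width: 87.5
grasp_force: 0.0
```

Run:
```python
from h import *
f=[]
for i in range(15):
    o=readout.get_obs(); im=vision.get_image("wrist")[:,:,::-1].copy(); f.append(o['ft_force'][2])
s=vision.get_image("scene")[:,:,::-1]
c=cam("wrist",o); print(o['t'],o['ee_pos'],o['width'],"Fz0",np.mean(f),np.std(f),proj(c,[488,241,6]),proj(c,[493,243,76]))
cv2.imwrite("pics/p2.png",np.hstack([im[::1,100:400],cv2.resize(s[100:260,110:310],(480,384))]))
```

```text
9.65 [492.78566501 242.85441525 225.00239797] 87.70257566866404 Fz0 0.20030518750049933 0.6360679069375708 [252.62762252 189.52117526] [254.60293028 205.88309022]
```

View pics/p2.png

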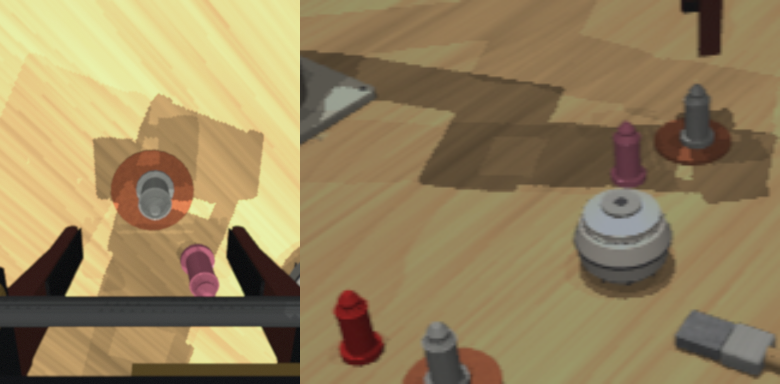

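The left finial stands upright on its disc, let go (wrist view (153,190) in the crop), and weighs about 2.4 N with the bias removed. Next is the right one.

Call:
servo_tool:
  plan:
    - [[-1, 0.05, -0.5, 0, 0, 0, 0], [-1, 0.05, -0.98, 0, 0, 0, 0], [-1, 0.05, -0.98, 0, 0, 0, 0], [-1, 0.05, -0.98, 0, 0, 0, 0], [-1, 0.05, -0.98, 0, 0, 0, 0]]

```text
t: 10.17
ee_pos: [502.7, 64.6, 225.6]
orientation: [2.901, 1.204, 0.0]
ft_force: [0.8, -0.7, -0.1]
width: 88.0
grasp_force: 0.0
```

Call:
servo_tool:
  plan:
    - [[-1, 0.05, -0.98, 0, 0, 0, 0], [-1, 0.05, -0.98, 0, 0, 0, 0], [-1, 0.05, -0.98, 0, 0, 0, 0], [-1, 0.05, -0.98, 0, 0, 0, 0], [-1, 0.05, -0.98, 0, 0, 0, 0]]

```text
t: 10.58
ee_pos: [512.7, -131.9, 225.6]
orientation: [2.902, 1.203, 0.0]
ft_force: [0.7, -0.2, -0.6]
width: 87.5
grasp_force: 0.0
```

Call:
servo_tool:
  plan:
    - [[-1, 0.05, -0.98, 0, 0, 0, 0], [-1, 0.05, -0.6, 0, 0, 0, 0], [-1, 0, 0, -0.4, 0, 0, 0], [-1, 0, 0, -0.4, 0, 0, 0], [-1, 0, 0, 0, 0, 0, 0]]

```text
t: 11.0
ee_pos: [515.4, -193.3, 191.1]
orientation: [-2.9, -1.2, 0.005]
ft_force: [-1.0, 0.3, -0.3]
width: 87.8
grasp_force: 0.0
```

Run:
```python
from h import *
for i in range(4): o=readout.get_obs(); im=vision.get_image("wrist")[:,:,::-1].copy()
c=cam("wrist",o); print(o['t'],o['ee_pos'],proj(c,[519,-194,6]),proj(c,[517,-193,76]),proj(c,[517,-193,14]))
cv2.imwrite("pics/w3.png",im)
hsv=cv2.cvtColor(im,cv2.COLOR_BGR2HSV)
u,v=proj(c,[519,-194,6]).astype(int); m=np.zeros(im.shape[:2],np.uint8);k=60
m[v-k:v+k,u-k:u+k]=((hsv[...,0]<11)&(hsv[...,1]>120)&(hsv[...,1]<235))[v-k:v+k,u-k:u+k]
e=cv2.fitEllipse(cv2.convexHull(np.argwhere(cv2.morphologyEx(m,cv2.MORPH_OPEN,np.ones((3,3))))[:,::-1].astype(np.int32)))
print("disc",e,ray(c,e[0],6))
```

```text
11.15 [ 517.07619856 -192.92406616  193.83356601] [256.70689987 192.90739072] [254.49471131 219.95640849] [254.50626487 195.96686999]
disc ((258.24053955078125, 191.0043487548828), (87.01537322998047, 89.87606811523438), 89.52667999267578) [ 521.3881347  -193.69306904]
```

View pics/w3.png

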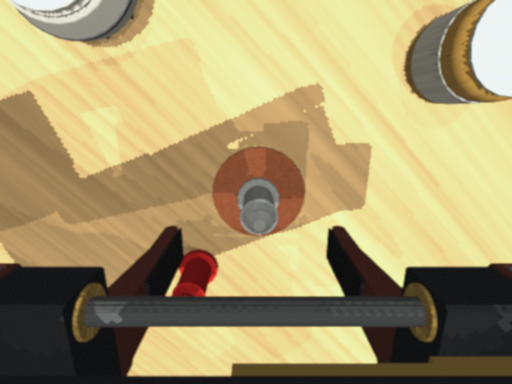

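The right finial's foot is at (258,200) with its tip at (259,217), about 2 mm from the predicted position. The red decoy at (200,270) is clear of the fingers. I'll correct, descend and grip.

Call:
servo_tool:
  plan:
    - [[-1, 0.05, -0.05, -0.5, 0, 0, 0], [-1, 0, 0, -0.8, 0, 0, 0], [-1, 0, 0, -0.7, 0, 0, 0], [-1, 0, 0, -0.3, 0, 0, 0], [-1, 0, 0, -0.06, 0, 0, 0]]

```text
t: 11.62
ee_pos: [518.2, -194.4, 97.6]
orientation: [-2.9, -1.203, 0.004]
ft_force: [-0.2, 0.3, 0.4]
width: 87.9
grasp_force: 0.0
```

Call:
servo_tool:
  plan:
    - [[-1, 0, 0, 0, 0, 0, 0], [-1, 0, 0, 0, 0, 0, 0], [1, 0, 0, 0, 0, 0, 0], [1, 0, 0, 0, 0, 0, 0], [1, 0, 0, 0, 0, 0, 0]]

```text
t: 12.03
ee_pos: [519.5, -195.3, 100.2]
orientation: [2.901, 1.203, 0.002]
ft_force: [-0.4, -0.1, 0.5]
width: 71.6
grasp_force: 0.0
```

Call:
servo_tool:
  plan:
    - [[1, 0, 0, 0, 0, 0, 0], [1, 0, 0, 0, 0, 0, 0], [1, 0, 0, 0, 0, 0, 0], [1, 0, 0, 0, 0, 0, 0], [1, 0, 0, 0, 0, 0, 0]]

```text
t: 12.45
ee_pos: [518.9, -195.1, 99.1]
orientation: [-2.902, -1.203, 0.0]
ft_force: [0.0, -0.4, 0.1]
width: 37.7
grasp_force: 0.0
```

Call:
servo_tool:
  plan:
    - [[1, 0, 0, 0, 0, 0, 0], [1, 0, 0, 0, 0, 0, 0], [1, 0, 0, 0, 0, 0, 0], [1, 0, 0, 0, 0, 0, 0], [1, 0, 0, 0, 0, 0, 0]]

```text
t: 12.87
ee_pos: [519.1, -195.2, 99.0]
orientation: [2.902, 1.203, 0.0]
ft_force: [1.5, -0.7, -1.1]
width: 27.8
grasp_force: 30.0
```

Call:
servo_tool:
  plan:
    - [[1, 0, 0, 0.1, 0, 0, 0], [1, 0, 0, 0.3, 0, 0, 0], [1, 0, 0, 0.4, 0, 0, 0], [1, 0, 0, 0.3, 0, 0, 0], [1, 0, 0, 0.15, 0, 0, 0]]

```text
t: 13.28
ee_pos: [519.4, -195.3, 151.2]
orientation: [2.901, 1.203, 0.002]
ft_force: [-0.0, 0.4, -3.1]
width: 27.5
grasp_force: 30.0
```

Call:
servo_tool:
  plan:
    - [[1, 0, 0, 0, 0, 0, 0], [1, 0, 0, 0, 0, 0, 0], [1, 0, 0, 0, 0, 0, 0], [1, 0, 0, 0, 0, 0, 0], [1, 0, 0, 0, 0, 0, 0]]

```text
t: 13.7
ee_pos: [518.5, -194.9, 148.4]
orientation: [-2.901, -1.203, 0.001]
ft_force: [-0.7, -0.4, -3.9]
width: 27.5
grasp_force: 30.0
```

Run:
```python
from h import *
f=[]
for i in range(20):
    o=readout.get_obs(); im=vision.get_image("top")[:,:,::-1].copy(); f.append(o['ft_force'][2])
print(o['t'],o['ee_pos'],o['width'],o['grasp_force'],"Fz",np.mean(f),np.std(f))
# jar seat: fine measurement from the first top picture
im=cv2.imread("pics/top0.png");c=cam("top")
for n,img,e0 in(("top",im,(245,210)),):
    g=cv2.cvtColor(img[203:218,238:253],cv2.COLOR_BGR2GRAY).astype(float); w=np.clip(g.mean()-25-g,0,None)
    yy,xx=np.mgrid[203:218,238:253]; h=((xx*w).sum()/w.sum(),(yy*w).sum()/w.sum()); print("hole",h,ray(c,h,80))
s=cv2.imread("pics/scene0.png");c=cam("scene")
print("scene seat",ray(c,(244,184.5),80))
cv2.imwrite("pics/jar.png",np.hstack([cv2.resize(im[185:235,220:270],(400,400),interpolation=0),cv2.resize(s[165:225,214:274],(400,400),interpolation=0)]))
```

```text
14.65 [ 518.91374376 -195.08721376  149.1019381 ] 27.609322278144344 29.997704284087376 Fz -4.0864038145787465 0.4928403946366697
hole (np.float64(244.74579758762283), np.float64(209.88760723713153)) [546.88081786  24.54290152]
scene seat [550.24251851  21.1491807 ]
```

View pics/jar.png

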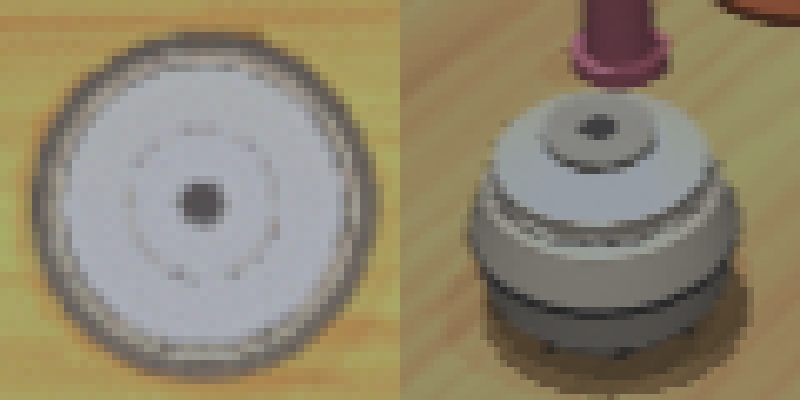

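The right finial weighs about 4.1 N against 2.4 N, so it is the heavier. The jar crop shows the seat's hole at top-view (244.7,209.9), which gives the seat at about (549,24). I'll keep holding it, rise and carry it over.

Call:
servo_tool:
  plan:
    - [[1, 0, 0, 0.3, 0, 0, 0], [1, 0, 0, 0.5, 0, 0, 0], [1, 0, 0, 0.4, 0, 0, 0], [1, 0.05, 0.3, 0.15, 0, 0, 0], [1, 0.1, 0.6, 0, 0, 0, 0]]

```text
t: 15.12
ee_pos: [526.0, -160.3, 205.6]
orientation: [2.901, 1.198, 0.005]
ft_force: [1.1, 0.1, -4.4]
width: 27.8
grasp_force: 30.0
```

Call:
servo_tool:
  plan:
    - [[1, 0.1, 0.8, 0, 0, 0, 0], [1, 0.1, 0.8, 0, 0, 0, 0], [1, 0.1, 0.8, 0, 0, 0, 0], [1, 0.1, 0.8, 0, 0, 0, 0], [1, 0.1, 0.7, 0, 0, 0, 0]]

```text
t: 15.53
ee_pos: [544.6, -0.6, 203.5]
orientation: [-2.902, -1.204, -0.0]
ft_force: [-0.7, 0.3, -3.9]
width: 27.6
grasp_force: 30.0
```

Call:
servo_tool:
  plan:
    - [[1, 0.1, 0.45, 0, 0, 0, 0], [1, 0, 0.22, 0, 0, 0, 0], [1, 0, 0, 0, 0, 0, 0], [1, 0, 0, 0, 0, 0, 0], [1, 0, 0, 0, 0, 0, 0]]

```text
t: 15.95
ee_pos: [548.5, 22.9, 203.1]
orientation: [2.902, 1.202, -0.001]
ft_force: [0.8, -0.3, -3.0]
width: 27.5
grasp_force: 30.0
```

Run:
```python
from h import *
for i in range(8): o=readout.get_obs(); s=vision.get_image("scene")[:,:,::-1].copy()
w=vision.get_image("wrist")[:,:,::-1].copy();c=cam("wrist",o)
print(o['t'],o['ee_pos'],o['ft_force'],o['width'],o['grasp_force'],abs(o['qvel']).max(),proj(c,[549,24,80]),proj(cam("scene"),[549,24,80]))
cv2.imwrite("pics/f.png",np.hstack([w[100:,100:400],cv2.resize(s[130:230,210:330],(341,284))]))
```

```text
16.3 [548.88311378  23.1370532  203.08127367] [-0.32804159  0.52949293 -4.13419675] 27.471096558554482 29.99772872290123 0.005758566582880799 [253.78861643 216.40912949] [244.30660915 183.67978197]
```

View pics/f.png

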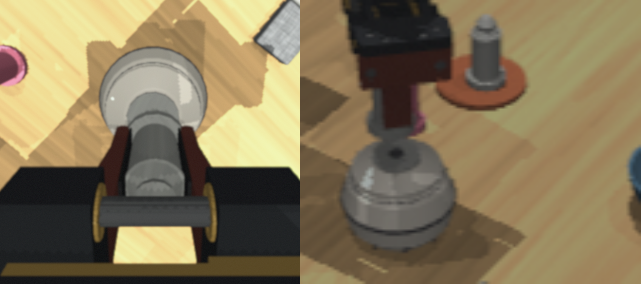

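The heavier finial is held upright about 3 cm above the seat and centred over the jar in both views, and the lighter one stands on its left disc. I'll hand it in.

```bash
python3 -c "
from workcell import close_job
print(close_job())"
```

```text
the job is handed in; nothing more can be done
None
```

I handed the job in with the right finial, the heavier at about 4.1 N against 2.4 N, held still and upright about 3 cm above the jar's seat, and the lighter one standing on the left disc; the hand-in returned no verdict.

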